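# Hook the retaining ring out of a bearing housing

## Robot

A 7-joint arm with a two-finger parallel gripper is mounted at the origin on the work surface. World frame = base frame: x ahead of the robot, y to its left, z up, the work surface at z = 0. Lengths are in m, angles in rad, forces in N, time in s.
With the tool pointing down it reaches from about 0.425 to 1.025 m from the base axis. Payload 9.4 kg.
Tool frame: the origin (TCP) lies between the finger pads; the fingertips stand 8 mm ahead of it and the grasp point (between the pads) lies 11 mm behind it; z points along the fingers, y is the direction in which the jaws open and shut (so a half turn about z gives the same grasp; the last joint's range is limited). The gripper opens to 93 mm and grips with 3 to 60 N. Pads are 15 mm wide; open, the fingers measure 128 mm over their backs; the gripper's body (75 mm by 188 mm) begins 65 mm behind the grasp point.
Start: joints at [-1.232, 0.599, -0.003, 1.599, 0.002, 0.943, -0.08], TCP at [0.293, 0.663, 0.194] pointing down, gripper open.
Joint ranges: [-2.57, 2.57], [-0.35, 1.97], [-1.29, 1.29], [0.11, 2.56], [-1.05, 4.19], [0.11, 1.86], [-2.63, 2.63]. Speed limits (rad/s): [2.22, 2.22, 3.01, 3.01, 3.14, 3.14, 3.14].

## Interface

Orientations are given as a unit quaternion [x, y, z, w].
In Python, from rig import env, viewer, boxes_of, place_of gives the robot as it stands. The module is installed in compiled form; this text tells all that it offers.
- The arm moves only by the shell command python3 -m inch 'ROWS' [FORCE]. ROWS is JSON, a list of rows, each an object with "claw": the opening, from 0 (shut) to 1 (fully open); "delta_pos": the shift along the tool's x, y, z in m, a list of three; "yaw": the turn about the tool's z in degrees. A call has exactly 8 rows; each row shifts and turns the commanded pose from where the row before left it, along the tool's axes as they then stand; what a row does not reach is not made up. A row lasts 1/8 s, in which the tool goes at most 62.5 mm and 10.7 degrees, less where a joint would pass 70% of its speed; a pose out of reach is approached as far as the arm can. A call with a gripper value outside its range is refused whole. The fingers move at their own pace and stop on an object; FORCE is the grip in N (left out, the last holds). Time passes only in rows, so rows that do not move let the fingers close, or fill a call up. It gives the time, the measured TCP pose, the force and the opening at its end, in the units of the state.
- env.observe(): the state, without advancing time (a new reading comes with each control period).
- viewer.snapshot(name): name is "side" or "top" or "wrist"; returns a dict with "pixels" (384x512x3 uint8, red, green, blue), "z_map" (384x512 float32, m along the optical axis (not along the pixel's ray), 0 where there is no reading), "mtx" (3x3 intrinsics, pixels), "cam_to_world" (4x4, takes a point from camera to world coordinates); the wrist camera has in their place "tool_from_camera" (4x4, takes a point from camera to tool coordinates, whose origin is the TCP and whose axes are the flange's). Camera axes: x right, y up, looking along -z (the intrinsics and any distortion apply to the point x, -y, -z); pixel columns grow to the right and rows downward; lengths in m; the calibration is good to about 2 mm. A picture is of the moment at which its call begins: read the wrist's pose just before it.
- env.hand_in(): hands the job in, once; it reports no verdict.
Trained networks look in a picture, given as the dict that the camera call returned (one of the last four; its "shot" number tells which), for a name from the list of things; names that differ only in an ending like _2 or _b are one class to them, and where a whole thing is asked for, a point or a joint stands for the part that bears it (a point fixed in the world has none). Each returns a list of dicts, best first, with "conf" (0 to 1); they miss things now and then, are a little off and sometimes report something else, mostly with a low value. They report only what shows in the picture. A call takes as long as a camera call. They do not tell look-alikes from the thing itself.
- boxes_of(label, picture): "bbox" ([left, top, right, bottom] in pixels, round what is visible of it).
- place_of(label, picture): "location" ([column, row] in pixels: a listed point, or the origin of a listed thing).
The state is a dict: "time_s": time; "joints": joint angles; "dq": joint speeds; "joint_efforts": joint torques, N m; "eef_pos": TCP position; "ee_rot": TCP orientation; "ft_force": force on the tool from outside, world axes, zero at the start; "moment": the same for the moment, N m; "gripper_width": opening from 0.0 (shut) to 1.0 (fully open).
Only numpy, scipy, OpenCV 4.12 (cv2) and the standard library are available. Lean on these libraries where they do the work, as an engineer would, in place of code of your own. Each camera call takes 0.05 s, during which the arm holds its last target. There are 200 camera calls.

## Task

Take the hook pick from its stand, catch its foot under one ear of the split retaining ring and lift that end above the housing's rim while the back of the ring is still in its groove under the keeper; then draw the ring out with the pick until it lies flat across the middle of the grooved wooden board, wholly clear of the housing. Do it all with the pick: never touch the ring with the gripper, and do not let it fall to the bench. Finally hang the pick back upright in its fork and let go, leaving the other things on the bench where they are.

Things in the scene. Friction and masses are not known exactly. Their poses are not given: they have to be found in the camera images.
- housing: fixed dark grey round bearing housing, 164 mm across. Origin: bore centre at bench level; y points from the bore to the wooden board, z up. Rim top at z 43 mm. Open-topped groove 135 mm across in the rim; its floor, at z 34, is a ledge in to radius 58 mm; inside that the bore is open down to z 12 (16 within radius 45). Bolt-down feet at +x and -x, 22 mm high, reaching 111 mm out
- keeper (a point): dark steel keeper on the housing's rim on the side away from the board: 52 degrees of arc, covers the groove from radius 82 in to 58 mm, underside 43 mm, top 48 mm (screws 52 mm) above the bench. The point is in its middle, radius 70 mm, on its top
- board (a point): middle of the wooden board, level with its top, 41 mm above the bench, 178 mm from the bore's centre along the housing's y axis; axes as the housing's. Board 176 mm in x, 184 mm in y, fixed against the housing. A channel 60 mm wide (x -30 to 30) runs along y through its middle, floor 18 mm above the bench: the ring bridges it, and the foot can sink into it clear of the ring
- ring: loose flat steel split ring (C shape, 0.16 kg), 130 mm outside, 110 mm inside, 6 mm thick, lying in the groove. Origin: circle centre, on its underside; y towards the middle of the gap, which faces the board (up to 0.3 rad off). At each end an ear, 18 mm wide, points inwards to radius 38 mm and overhangs the open bore by 20 mm. Slit between the ears 2 to 10 mm
- ear_right (a point): centre of the ring's ear on its +x side, half-way through the thickness, at radius 46 mm and 15 degrees from the middle of the gap; its underside is 3 mm lower
- ear_left (a point): the same for the ear on the ring's -x side
- ring_back (a point): point on the ring opposite the gap, radius 60 mm, half-way through the thickness; it starts under the keeper
- stand: fixed dark steel pick stand: base plate 90 x 100 mm, 10 mm thick, a post at its -y side and on it a level fork open towards the stand's y axis. Origin: on the bench under the place of the pick's shank. Slot 14 mm wide, tines 52 mm wide overall, from y -45 to 30 mm, top at z 125 mm
- fork (a point): point in the fork's slot, level with the top of the tines, where the axis of the pick's shank hangs; axes as the stand's
- pick: loose hook pick (0.12 kg) hanging upright in the fork by its collar, foot pointing out of the slot's open side: lifts straight up, goes back straight down. Origin: foot's underside, on the shank axis; z up, y along the foot. Foot 8 mm wide, 5 thick, tip 22 mm from shank axis; shank 8 mm round; collar 34 mm across, z 110 to 116, rests on the tines; handle z 116 to 200
- pick_grip (a point): centre of the pick's square wooden handle (24 x 24 mm, 84 mm tall, sides along the pick's x and y), 158 mm above the foot's underside, 48 mm above the collar's underside; the place to grasp from above
- wrench: loose spanner 180 mm long lying on the bench; leave alone. Origin on its underside
- tube: loose piece of square steel tube, 160 x 40 x 40 mm, lying on the bench; leave alone. Origin: centre of its underside
- gauge: loose round pressure gauge, 68 mm across, 28 mm high, lying face up with a brass stem; leave alone. Origin: centre of its underside
There are look-alikes about, which are no part of the job. Of the things that look like the pick, the middle-sized one is meant.

How it is judged:
By the outcome, as a careful person would: the job done as asked, in the order asked, and still so for the second after the job is handed in, with the robot touching nothing.
It also fails if it takes over 67 s, if anything falls off the work surface, if the arm or the gripper's body presses on something with over 40 N, if the wrist force passes 120 N, or if a joint passes its speed limit or range.

## Working session

There is one attempt and no reset: what is moved stays moved. The work goes in short steps, Python scripts to look and compute and a shell command to move; the robot and the scene stay as the last step left them, time stands still between calls to the robot, and variables do not carry over. Pictures are saved under pics/ and viewed, about 8 in all and at most 12, crops included, and the job is handed in when it is done.

```bash
mkdir -p pics
cat > h.py <<'E'
import numpy as np,cv2
from rig import env,viewer,boxes_of,place_of
from scipy.spatial.transform import Rotation as R
def T_of(s):
    T=np.eye(4);T[:3,:3]=R.from_quat(s['ee_rot']).as_matrix();T[:3,3]=s['eef_pos'];return T
def snap(n):
    s=env.observe();p=viewer.snapshot(n)
    p['T']=np.array(p['cam_to_world']) if 'cam_to_world' in p else T_of(s)@np.array(p['tool_from_camera'])
    return p
def ray(p,uv):
    K=np.array(p['mtx']);d=np.array([(uv[0]-K[0,2])/K[0,0],-(uv[1]-K[1,2])/K[1,1],-1.])
    return p['T'][:3,3],p['T'][:3,:3]@d
def at_z(p,uv,z):
    o,d=ray(p,uv);return o+d*(z-o[2])/d[2]
def at_d(p,uv):
    u,v=int(round(uv[0])),int(round(uv[1]));w=p['z_map'][max(v-1,0):v+2,max(u-1,0):u+2];w=w[w>0]
    o,d=ray(p,uv);return o+d*np.median(w) if len(w) else None
def proj(p,P):
    c=np.linalg.inv(p['T'])@np.r_[P,1];K=np.array(p['mtx']);return K[0,0]*c[0]/-c[2]+K[0,2],K[1,1]*-c[1]/-c[2]+K[1,2]
def save(p,n,crop=None,f=1):
    im=p['pixels'][:,:,::-1]
    if crop: im=im[crop[1]:crop[3],crop[0]:crop[2]]
    cv2.imwrite('pics/'+n+'.png',cv2.resize(im,None,fx=f,fy=f,interpolation=cv2.INTER_CUBIC))
E
python3 - <<'E'
from h import *
np.set_printoptions(precision=4,suppress=True)
s=env.observe();print(s['time_s'],s['eef_pos'],s['ee_rot'],s['ft_force'])
a=snap('top');b=snap('side')
cv2.imwrite('pics/a.png',np.hstack([a['pixels'],b['pixels']])[:,:,::-1][:, :])
im=cv2.imread('pics/a.png');cv2.imwrite('pics/t.png',im[:,:512]);cv2.imwrite('pics/s.png',im[:,512:])
Z={'housing':0,'keeper':.048,'board':.041,'ring':.034,'ear_right':.037,'ear_left':.037,'ring_back':.037,'stand':0,'fork':.125,'pick':.015,'pick_grip':.173,'wrench':0,'tube':0,'gauge':0}
for p,n in((a,'top'),(b,'side')):
  print(n,p['T'][:3,3],-p['T'][:3,2])
  for k,z in Z.items():
    for r in place_of(k,p)[:3]: print(k,round(r['conf'],2),np.array(r['location']),at_z(p,r['location'],z),at_d(p,r['location']))
E
```

```text
0.0 [0.2926 0.6627 0.1934] [ 0.2064  0.9785 -0.0008 -0.0001] [-0.4316  0.3577  0.1455]
top [ 0.406  -0.0019  1.2975] [ 0.1323  0.0024 -0.9912]
housing 0.93 [277.5 196. ] [ 0.5536 -0.0943  0.    ] [ 0.5517 -0.0931  0.017 ]
housing 0.71 [294.6 197.7] [ 0.5465 -0.1535  0.    ] [ 0.5425 -0.1492  0.0372]
housing 0.68 [360.1 214.5] [ 0.484  -0.3776  0.    ] [ 0.4832 -0.3741  0.012 ]
keeper 0.8 [298.3 197.6] [ 0.5414 -0.1603  0.048 ] [ 0.5413 -0.1602  0.0491]
board 0.83 [227.9 184.6] [0.5909 0.0754 0.041 ] [0.594  0.0767 0.0203]
ring 0.62 [280.7 197.3] [ 0.5451 -0.1026  0.034 ] [ 0.5469 -0.1039  0.0176]
ear_right 0.74 [268.5 192.5] [ 0.5619 -0.0615  0.037 ] [ 0.5643 -0.0625  0.0172]
ear_left 0.55 [266.2 194.3] [ 0.5559 -0.0536  0.037 ] [ 0.5556 -0.0535  0.0396]
ring_back 0.64 [297.6 194.5] [ 0.5532 -0.1597  0.037 ] [ 0.5518 -0.1582  0.0488]
stand 0.77 [362.9 210.2] [ 0.4986 -0.3881  0.    ] [ 0.4979 -0.3848  0.0109]
fork 0.78 [373.2 208.2] [ 0.4954 -0.3834  0.125 ] [ 0.4939 -0.3773  0.1436]
pick 0.75 [343.4 247.4] [ 0.3732 -0.3106  0.015 ] [ 0.3728 -0.314   0.001 ]
pick 0.63 [365.9 213.9] [
[... 1250 characters left out ...]
97  0.134 ]
pick 0.83 [280.1 300.6] [ 0.357  -0.3142  0.015 ] [ 0.369  -0.305  -0.0036]
pick 0.61 [334.8 286.8] [ 0.4826 -0.3913  0.015 ] [ 0.4875 -0.3889  0.0089]
pick 0.5 [360.7 268.7] [ 0.5806 -0.4093  0.015 ] [ 0.5932 -0.4042  0.0014]
pick_grip 0.93 [340.6 241. ] [ 0.4806 -0.3903  0.173 ] [ 0.4751 -0.3931  0.1785]
pick_grip 0.63 [289.4 235.2] [ 0.4189 -0.2886  0.173 ] [ 0.3666 -0.3268  0.231 ]
pick_grip 0.56 [369.4 236.2] [ 0.5386 -0.4322  0.173 ] [ 0.5912 -0.4113  0.1248]
wrench 0.57 [307.4 198.9] [ 0.7592 -0.1084  0.    ] [ 0.7548 -0.1113  0.0039]
tube 0.69 [218.7 170.6] [0.6879 0.2499 0.    ] [0.6837 0.2452 0.004 ]
gauge 0.63 [148.3 187.7] [0.4456 0.3607 0.    ] [0.4294 0.3319 0.0218]
```

```bash
python3 - <<'E'
import cv2,numpy as np
t=cv2.imread('pics/t.png')[110:280,120:420];s=cv2.imread('pics/s.png')[140:330,130:430]
t=cv2.resize(t,None,fx=2.6,fy=1.75*1);s=cv2.resize(s,None,fx=2.6,fy=1.55)
E
python3 - <<'E'
import cv2
t=cv2.imread('pics/t.png')[120:270,200:400];s=cv2.imread('pics/s.png')[160:310,200:400]
import numpy as np
cv2.imwrite('pics/v1.png',cv2.resize(np.hstack([t,s]),None,fx=2,fy=2,interpolation=cv2.INTER_CUBIC))
E
```

```text
(no output)
```

View pics/v1.png

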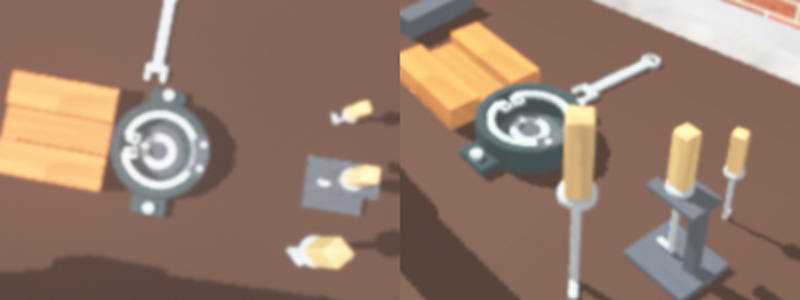

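```bash
python3 -m inch '[{"claw":1,"delta_pos":[-0.020,-0.020,-0.055],"yaw":0},{"claw":1,"delta_pos":[-0.025,-0.020,-0.05],"yaw":0},{"claw":1,"delta_pos":[-0.03,-0.03,-0.045],"yaw":0},{"claw":1,"delta_pos":[-0.037,-0.039,-0.03],"yaw":0},{"claw":1,"delta_pos":[-0.04,-0.042,-0.02],"yaw":0},{"claw":1,"delta_pos":[-0.041,-0.043,0],"yaw":0},{"claw":1,"delta_pos":[-0.041,-0.043,0],"yaw":0},{"claw":1,"delta_pos":[-0.041,-0.043,0],"yaw":0}]'
python3 -m inch '[{"claw":1,"delta_pos":[-0.041,-0.043,0],"yaw":0},{"claw":1,"delta_pos":[-0.041,-0.043,0],"yaw":0},{"claw":1,"delta_pos":[-0.041,-0.043,0],"yaw":0},{"claw":1,"delta_pos":[-0.041,-0.043,0],"yaw":0},{"claw":1,"delta_pos":[-0.041,-0.043,0],"yaw":0},{"claw":1,"delta_pos":[-0.041,-0.043,0],"yaw":0},{"claw":1,"delta_pos":[-0.03,-0.04,0],"yaw":-6},{"claw":1,"delta_pos":[0,0,0],"yaw":-6}]'
python3 - <<'E'
from h import *
np.set_printoptions(precision=4,suppress=True)
s=env.observe();print(s['time_s'],s['eef_pos'],s['ee_rot'],s['joints'])
a=snap('wrist');save(a,'w1')
Z={'housing':0,'keeper':.048,'board':.041,'ring':.034,'ear_right':.037,'ear_left':.037,'ring_back':.037,'stand':0,'fork':.125,'pick_grip':.173}
for k,z in Z.items():
    for r in place_of(k,a)[:3]: print(k,round(r['conf'],2),np.array(r['location']),at_z(a,r['location'],z))
E
```

```text
time_s: 2.5
eef_pos: [0.4317, 0.294, 0.3946]
ee_rot: [0.206, 0.978, 0.0, 0.0]
ft_force: [0.0, 0.5, 0.4]
gripper_width: 0.998
time_s: 3.5
eef_pos: [0.5635, -0.0928, 0.3943]
ee_rot: [0.105, 0.995, -0.001, 0.0]
ft_force: [0.7, 1.2, -0.0]
gripper_width: 1.0
3.5 [ 0.5635 -0.0928  0.3943] [ 0.1045  0.9945 -0.0009  0.0002] [-0.1988  0.2429  0.3406  1.7022 -0.0841  1.2106  1.5236]
housing 0.69 [253.1 151.4] [ 0.5555 -0.0961  0.    ]
housing 0.16 [ 53.6 161.5] [ 0.4953 -0.4692  0.    ]
keeper 0.82 [214.6 150.9] [ 0.536  -0.1593  0.048 ]
board 0.68 [353.3 155. ] [0.594  0.0751 0.041 ]
board 0.41 [ 89.8 153.2] [ 0.4948 -0.3746  0.041 ]
ear_right 0.64 [277.5 164.8] [ 0.5839 -0.0576  0.037 ]
ear_left 0.82 [279.4 145.7] [ 0.5517 -0.0479  0.037 ]
ring_back 0.56 [219.1 152.4] [ 0.541  -0.1538  0.037 ]
stand 0.47 [213.1 151.1] [ 0.5393 -0.1693  0.    ]
pick_grip 0.96 [26.5 60.3] [ 0.3706 -0.3405  0.173 ]
pick_grip 0.94 [ 67.4 225. ] [ 0.584  -0.3678  0.173 ]
pick_grip 0.92 [ 30.1 161.3] [ 0.4888 -0.3844  0.173 ]
```

View pics/w1.png

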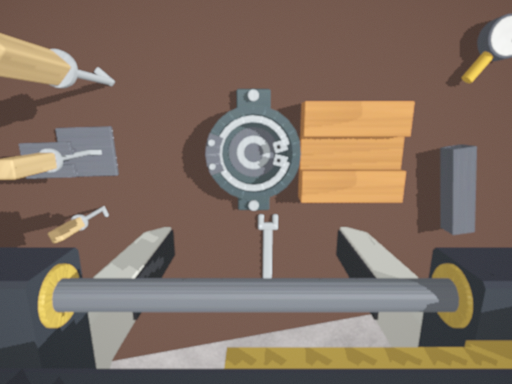

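```bash
python3 -m inch '[{"claw":1,"delta_pos":[0.002,-0.05,0],"yaw":0},{"claw":1,"delta_pos":[0.002,-0.05,0],"yaw":0},{"claw":1,"delta_pos":[0.002,-0.05,0],"yaw":0},{"claw":1,"delta_pos":[0.002,-0.05,0],"yaw":0},{"claw":1,"delta_pos":[0.002,-0.05,0.02],"yaw":0},{"claw":1,"delta_pos":[0.003,-0.049,0.02],"yaw":0},{"claw":1,"delta_pos":[0,0,0.02],"yaw":0},{"claw":1,"delta_pos":[0,0,0],"yaw":0}]'
python3 - <<'E'
from h import *
np.set_printoptions(precision=4,suppress=True)
s=env.observe();print(s['time_s'],s['eef_pos'],s['ee_rot'],s['joints'])
a=snap('wrist');save(a,'w2')
b=snap('top');c=snap('side')
Z={'stand':0,'fork':.125,'pick_grip':.173,'pick':.015}
for n,p in (('w',a),('t',b),('s',c)):
  for k,z in Z.items():
    for r in place_of(k,p)[:3]: print(n,k,round(r['conf'],2),np.array(r['location']),at_z(p,r['location'],z))
print(a['tool_from_camera'],proj(a,[.489,-.384,.173]))
E
```

```text
time_s: 5.05
eef_pos: [0.4889, -0.3777, 0.3329]
ee_rot: [0.103, 0.995, 0.001, -0.001]
ft_force: [0.3, 0.3, -0.7]
gripper_width: 1.0
5.05 [ 0.4889 -0.3777  0.3329] [ 0.1034  0.9946  0.0006 -0.0012] [ 0.2555  0.3648  0.4435  1.702  -0.171   1.1161  2.113 ]
w stand 0.85 [251.2 165.1] [ 0.4958 -0.3861  0.    ]
w fork 0.89 [246.6 176.6] [ 0.4917 -0.39    0.125 ]
w fork 0.39 [250.  162.7] [ 0.4748 -0.3818  0.125 ]
w pick_grip 0.82 [250.9 253.8] [ 0.5781 -0.4022  0.173 ]
w pick_grip 0.67 [248.  182.6] [ 0.4905 -0.3868  0.173 ]
w pick_grip 0.57 [297.   65.5] [ 0.3783 -0.3096  0.173 ]
w pick 0.92 [277.6  89.7] [ 0.387  -0.3206  0.015 ]
w pick 0.89 [249.3 168.1] [ 0.4979 -0.3896  0.015 ]
w pick 0.79 [253.  227.1] [ 0.6    -0.4051  0.015 ]
t stand 0.93 [361.7 212.9] [ 0.4894 -0.3834  0.    ]
t fork 0.68 [364.  212.7] [ 0.4818 -0.3538  0.125 ]
t fork 0.6 [377.3 208. ] [ 0.4958 -0.3962  0.125 ]
t fork 0.48 [175.7 155.8] [0.6747 0.236  0.125 ]
t pick_grip 0.68 [380.8 206.1] [ 0.4976 -0.3909  0.173 ]
t pick_grip 0.67 [363.3 244.4] [ 0.3849 -0.3319  0.173 ]
t pick_grip 0.6 [382.2 174.7] [ 0.593  -0.4013  0.173 ]
t pick 0.78 [343.9 244.8] [ 0.3818 -0.3127  0.015 ]
t pick 0.64 [365.7 212.3] [ 0.4902 -0.3927  0.015 ]
t pick 0.64 [367.1 181.3] [ 0.5971 -0.4039  0.015 ]
s stand 0.77 [333.3 291.5] [ 0.4789 -0.3909 -0.    ]
s fork 0.64 [332.8 284.8] [ 0.3962 -0.4288  0.125 ]
s fork 0.59 [340.  252.9] [ 0.4917 -0.3876  0.125 ]
s pick_grip 0.95 [288.3 236.2] [ 0.4145 -0.2888  0.173 ]
s pick_grip 0.72 [342.9 239.3] [ 0.489  -0.3912  0.173 ]
s pick_grip 0.65 [368.7 235.5] [ 0.5397 -0.4298  0.173 ]
s pick 0.74 [335.8 287.4] [ 0.4826 -0.3943  0.015 ]
s pick 0.58 [285.3 305.1] [ 0.3548 -0.3322  0.015 ]
[[-0.0011  0.9682  0.25    0.0686]
 [ 1.      0.0011  0.0001 -0.0005]
 [-0.0002  0.25   -0.9682 -0.1916]
 [ 0.      0.      0.      1.    ]] (np.float64(250.12010339758845), np.float64(180.83411135172656))
```

View pics/w2.png

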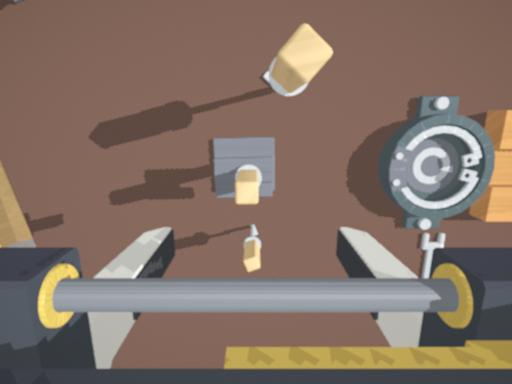

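Run:
```python
import cv2
im=cv2.imread('pics/w2.png')[125:215,195:295]
cv2.imwrite('pics/w2c.png',cv2.resize(im,None,fx=6,fy=6,interpolation=cv2.INTER_CUBIC))
```

```text
(no output)
```

View pics/w2c.png

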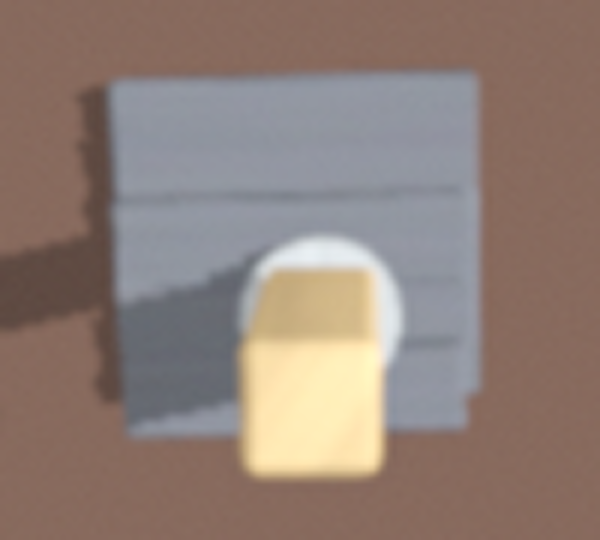

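```bash
python3 -m inch '[{"claw":1,"delta_pos":[-0.003,-0.011,0.02],"yaw":-1.4},{"claw":1,"delta_pos":[0,0,0.03],"yaw":0},{"claw":1,"delta_pos":[0,0,0.03],"yaw":0},{"claw":1,"delta_pos":[0,0,0.03],"yaw":0},{"claw":1,"delta_pos":[0,0,0.03],"yaw":0},{"claw":1,"delta_pos":[0,0,0.021],"yaw":0},{"claw":1,"delta_pos":[0,0,0.01],"yaw":0},{"claw":1,"delta_pos":[0,0,0],"yaw":0}]'
python3 -m inch '[{"claw":0.5,"delta_pos":[0,0,0],"yaw":0},{"claw":0.5,"delta_pos":[0,0,0],"yaw":0},{"claw":0.35,"delta_pos":[0,0,0],"yaw":0},{"claw":0.2,"delta_pos":[0,0,0],"yaw":0},{"claw":0.2,"delta_pos":[0,0,0],"yaw":0},{"claw":0.1,"delta_pos":[0,0,0],"yaw":0},{"claw":0,"delta_pos":[0,0,0],"yaw":0},{"claw":0,"delta_pos":[0,0,0],"yaw":0}]' 50
```

```text
time_s: 6.8
eef_pos: [0.49, -0.3894, 0.163]
ee_rot: [0.091, 0.996, 0.0, -0.0]
ft_force: [0.0, -0.5, -0.2]
gripper_width: 0.997
time_s: 7.8
eef_pos: [0.4901, -0.3894, 0.1632]
ee_rot: [0.091, 0.996, 0.0, -0.0]
ft_force: [0.5, 0.4, -0.0]
gripper_width: 0.258
```

```bash
python3 -m inch '[{"claw":0,"delta_pos":[0,0,-0.01],"yaw":0},{"claw":0,"delta_pos":[0,0,-0.02],"yaw":0},{"claw":0,"delta_pos":[0,0,-0.03],"yaw":0},{"claw":0,"delta_pos":[0,0,-0.03],"yaw":0},{"claw":0,"delta_pos":[0,0,-0.03],"yaw":0},{"claw":0,"delta_pos":[0,0.01,-0.02],"yaw":0},{"claw":0,"delta_pos":[-0.001,0.025,0],"yaw":0},{"claw":0,"delta_pos":[-0.001,0.035,0],"yaw":0}]'
python3 -m inch '[{"claw":0,"delta_pos":[-0.001,0.04,0],"yaw":0},{"claw":0,"delta_pos":[-0.001,0.04,0],"yaw":0},{"claw":0,"delta_pos":[-0.001,0.04,0],"yaw":0},{"claw":0,"delta_pos":[-0.001,0.04,0],"yaw":0},{"claw":0,"delta_pos":[-0.001,0.04,0],"yaw":0},{"claw":0,"delta_pos":[-0.001,0.03,0],"yaw":0},{"claw":0,"delta_pos":[0,0.013,0],"yaw":0},{"claw":0,"delta_pos":[0,0,0],"yaw":0}]'
python3 - <<'E'
from h import *
np.set_printoptions(precision=4,suppress=True)
s=env.observe();print(s['time_s'],s['eef_pos'],s['ee_rot'])
a=snap('wrist');b=snap('top');c=snap('side')
for n,p in (('w',a),('t',b),('s',c)): 
  np.savez('pics/%s3.npz'%n,pixels=p['pixels'],z_map=p['z_map'],mtx=p['mtx'],T=p['T'])
f=s['eef_pos'][2]-.148
Z={'housing':0,'keeper':.048,'board':.041,'ring':.034,'ear_right':.037,'ear_left':.037,'ring_back':.037,'pick_grip':f+.158,'pick':f}
for n,p in (('w',a),('t',b),('s',c)):
  for k,z in Z.items():
    for r in place_of(k,p)[:2]: print(n,k,round(r['conf'],2),np.array(r['location']),at_z(p,r['location'],z))
im=cv2.resize(a['pixels'][40:280,100:420],(800,600),interpolation=cv2.INTER_CUBIC)[:,:,::-1]
cv2.imwrite('pics/w3.png',im)
E
```

```text
time_s: 8.8
eef_pos: [0.5046, -0.3202, 0.3036]
ee_rot: [0.091, 0.996, -0.0, 0.0]
ft_force: [0.5, 0.1, -0.9]
gripper_width: 0.252
time_s: 9.8
eef_pos: [0.5545, -0.0825, 0.3032]
ee_rot: [0.09, 0.996, -0.0, -0.0]
ft_force: [0.6, -0.5, -0.6]
gripper_width: 0.255
9.8 [ 0.5545 -0.0825  0.3032] [ 0.0901  0.9959 -0.0001 -0.0001]
w housing 0.94 [246.5 165. ] [ 0.5565 -0.0975  0.    ]
w keeper 0.88 [199.5 165.3] [ 0.5379 -0.1618  0.048 ]
w board 0.73 [474.6 211.9] [0.6843 0.2336 0.041 ]
w board 0.66 [369.6 173.9] [0.5966 0.0813 0.041 ]
w ear_right 0.71 [272.4 176.9] [ 0.5759 -0.0607  0.037 ]
w ear_right 0.18 [255.9 185. ] [ 0.5836 -0.0872  0.037 ]
w ear_left 0.85 [277.1 158. ] [ 0.5493 -0.0492  0.037 ]
w ring_back 0.7 [208.5 168.3] [ 0.546  -0.1519  0.037 ]
w pick_grip 0.85 [ 16.6 253.8] [ 0.5417 -0.2342  0.3132]
w pick_grip 0.62 [257.  229.4] [ 0.553  -0.0817  0.3132]
w pick 0.82 [256.5 187.4] [ 0.5615 -0.0828  0.1552]
w pick 0.82 [ 72.1 225.5] [ 0.5673 -0.3003  0.1552]
t board 0.89 [227.8 183.5] [0.5947 0.0757 0.041 ]
t ear_right 0.61 [267.  189.2] [ 0.5732 -0.0567  0.037 ]
t ear_left 0.59 [
[... 251 characters left out ...]
1552]
s housing 0.65 [264.8 231.7] [ 0.5387 -0.1082 -0.    ]
s keeper 0.61 [280.4 226. ] [ 0.5462 -0.1619  0.048 ]
s keeper 0.41 [262.7 139.3] [0.9152 0.2265 0.048 ]
s board 0.87 [231.4 193.7] [0.5742 0.0672 0.041 ]
s board 0.68 [264.8 228.6] [ 0.5139 -0.1297  0.041 ]
s ring 0.57 [279.8 227.8] [ 0.5516 -0.1556  0.034 ]
s ring 0.48 [263.4 219.3] [ 0.5497 -0.0932  0.034 ]
s ear_right 0.6 [259.7 208. ] [ 0.5813 -0.0505  0.037 ]
s ear_left 0.51 [254.  211.4] [ 0.5569 -0.0484  0.037 ]
s pick_grip 0.9 [261.7 137.9] [ 0.5462 -0.0921  0.3132]
s pick_grip 0.88 [289.4 237. ] [ 0.2885 -0.3841  0.3132]
s pick 0.85 [360.6 267.7] [ 0.4532 -0.4604  0.1552]
s pick 0.8 [284.7 302.6] [ 0.2688 -0.3939  0.1552]
```

View pics/w3.png

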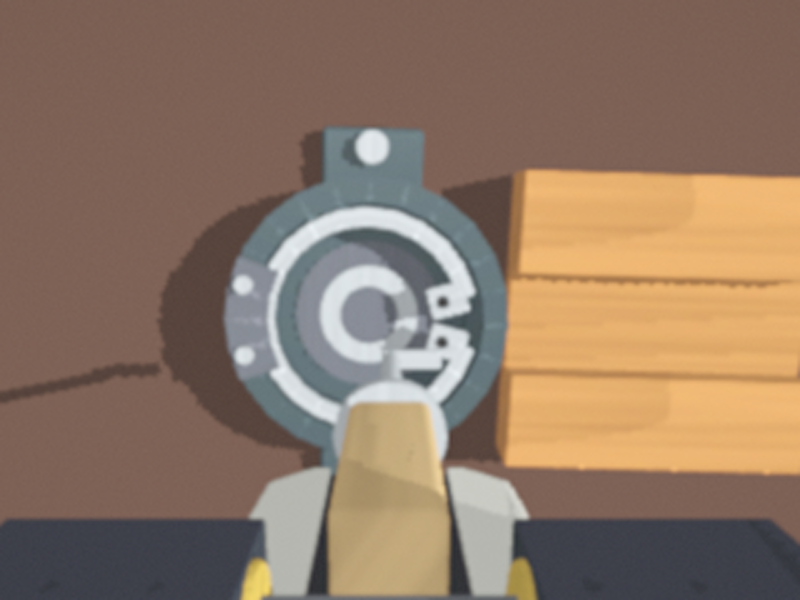

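Run:
```python
from h import *
np.set_printoptions(precision=4,suppress=True)
d=np.load('pics/w3.npz');p={k:d[k] for k in d}
def c(x,y): return (100+x/2.5-.3,40+y/2.5-.3)
for n,x,y,z in (('earL',441,301,.04),('earR',441,342,.04),('rimL',225,320,.043),('rimR',507,320,.043),('rimtop',366,178,.043),('heel',388,360,.158),('tip',441,360,.158),('chan0',512,323,.041),('chan1',798,330.5,.041)):
  print(n,at_z(p,c(x,y),z),at_d(p,c(x,y)))
# collar centre
print('collar',at_z(p,c(391,412),.2675))
z=p['z_map']; print(z[176:192:2,250:284:3])
```

```text
earL [ 0.5516 -0.0513  0.04  ] [ 0.5515 -0.0513  0.0411]
earR [ 0.5757 -0.0553  0.04  ] [ 0.5754 -0.0553  0.0414]
rimL [ 0.5394 -0.1777  0.043 ] [ 0.5387 -0.1764  0.0485]
rimR [ 0.5692 -0.0152  0.043 ] [ 0.5691 -0.0153  0.0434]
rimtop [ 0.4756 -0.0814  0.043 ] [ 0.4756 -0.0814  0.0439]
heel [ 0.5564 -0.0837  0.158 ] [ 0.5513 -0.0827  0.1829]
tip [ 0.5606 -0.0606  0.158 ] [ 0.5602 -0.0607  0.16  ]
chan0 [ 0.5719 -0.0123  0.041 ] [ 0.5758 -0.0096  0.0201]
chan1 [0.6068 0.1531 0.041 ] [0.6125 0.1639 0.0192]
collar [ 0.5498 -0.0815  0.2675]
[[0.4842 0.4872 0.4865 0.4871 0.4865 0.4875 0.4865 0.4619 0.4607 0.4603
  0.462  0.461 ]
 [0.4868 0.4867 0.487  0.4877 0.488  0.4871 0.4867 0.4609 0.462  0.4609
  0.4599 0.4612]
 [0.     0.3385 0.339  0.3387 0.3397 0.3404 0.3395 0.3399 0.3389 0.4611
  0.4622 0.4615]
 [0.4859 0.3366 0.3269 0.3359 0.3399 0.3404 0.3387 0.3396 0.3398 0.4628
  0.4626 0.4619]
 [0.4906 0.327  0.3182 0.3238 0.3405 0.3409 0.3394 0.3403 0.341  0.4921
  0.464  0.4631]
 [0.491  0.318  0.3095 0.3146 0.3408 0.3404 0.3417 0.3396 0.3414 0.4919
  0.4641 0.4642]
 [0.4906 0.3054 0.2997 0.3064 0.4914 0.4933 0.4936 0.4942 0.4927 0.4687
  0.4643 0.4641]
 [0.493  0.2987 0.2912 0.2961 0.4954 0.4948 0.4937 0.4927 0.4956 0.4654
  0.4665 0.464 ]]
```

```bash
python3 -m inch '[{"claw":0,"delta_pos":[0,0,0],"yaw":1.6},{"claw":0,"delta_pos":[0.011,-0.006,0],"yaw":0},{"claw":0,"delta_pos":[0,0,0.02],"yaw":0},{"claw":0,"delta_pos":[0,0,0.02],"yaw":0},{"claw":0,"delta_pos":[0,0,0.02],"yaw":0},{"claw":0,"delta_pos":[0,0,0.015],"yaw":0},{"claw":0,"delta_pos":[0,0,0.01],"yaw":0},{"claw":0,"delta_pos":[0,0,0],"yaw":0}]'
python3 - <<'E'
from h import *
np.set_printoptions(precision=4,suppress=True)
s=env.observe();print(s['time_s'],s['eef_pos'],s['ee_rot'])
a=snap('wrist');
np.savez('pics/w4.npz',pixels=a['pixels'],z_map=a['z_map'],mtx=a['mtx'],T=a['T'])
for k,z in {'ear_left':.037,'ear_right':.037,'pick':.07}.items():
    for r in place_of(k,a)[:2]: print(k,round(r['conf'],2),np.array(r['location']),at_z(a,r['location'],z))
cv2.imwrite('pics/w4.png',cv2.resize(a['pixels'][100:250,180:380],(800,600),interpolation=cv2.INTER_CUBIC)[:,:,::-1])
E
```

```text
time_s: 12.3
eef_pos: [0.5423, -0.0867, 0.2178]
ee_rot: [0.105, 0.994, -0.0, -0.0]
ft_force: [-0.4, -1.0, -1.2]
gripper_width: 0.254
12.3 [ 0.5423 -0.0867  0.2178] [ 0.1048  0.9945 -0.0001 -0.0004]
ear_left 0.9 [285.8 177.2] [ 0.5514 -0.0511  0.037 ]
ear_right 0.79 [286.5 198.9] [ 0.5784 -0.0553  0.037 ]
pick 0.76 [259.5 183.8] [ 0.5458 -0.083   0.07  ]
pick 0.74 [45.5 87.1] [ 0.3997 -0.2782  0.07  ]
```

View pics/w4.png

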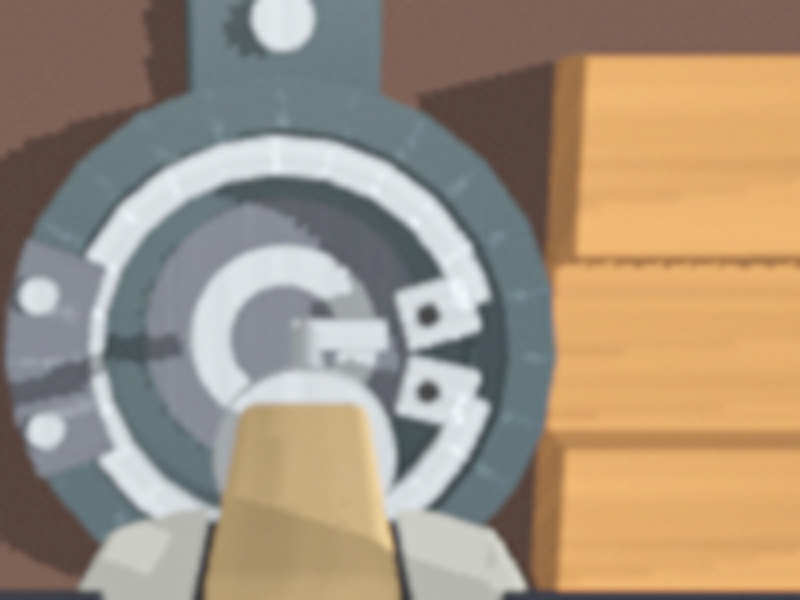

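Run:
```python
from h import *
np.set_printoptions(precision=4,suppress=True)
d=np.load('pics/w4.npz');p={k:d[k] for k in d}
c=lambda x,y:(180+x/4-.4,100+y/4-.4)
h=np.array([.2065,.9785]);xh=np.array([.9785,-.2065]);C=np.array([.5544,-.0965])
for n,x,y,z in (('earL',428,315,.04),('earR',428,392,.04),('tip',388,335,.0748),('earLin1',397,293,.04),('earLin2',410,347,.04),('rimR',553,350,.043),('rimTop',280,90,.043),('ringR',490,300,.04),('ringTop',280,136,.04),('chan',556,352,.041)):
  P=at_z(p,c(x,y),z);print(n,P,at_d(p,c(x,y))[2],(P[:2]-C)@xh,(P[:2]-C)@h)
```

```text
earL [ 0.5523 -0.0505  0.04  ] 0.040900421375997364 -0.011511346249171064 0.04453875019522072
earR [ 0.5759 -0.055   0.04  ] 0.041248957028303834 0.012498666623533295 0.045071747878654596
tip [ 0.5483 -0.0644  0.0748] 0.01558356567214575 -0.012634940592319743 0.030112992940560863
earLin1 [ 0.5438 -0.0584  0.04  ] 0.03799684681727039 -0.01826201002836742 0.035068596992978415
earLin2 [ 0.5609 -0.0577  0.04  ] 0.01594948074025654 -0.0016418626377541021 0.039286146275917914
rimR [ 0.5702 -0.0158  0.043 ] 0.04451993265371257 -0.0012401594215483685 0.08218477802399063
rimTop [ 0.4784 -0.0801  0.043 ] 0.043820643795133174 -0.07771239661375841 0.0003840354563344195
ringR [ 0.5517 -0.0314  0.04  ] 0.03537359737409623 -0.016044417298934695 0.06310513402379353
ringTop [ 0.4912 -0.0829  0.04  ] 0.03952426293707345 -0.06465036152029491 0.0002349133738864754
chan [ 0.5715 -0.0147  0.041 ] 0.04367844388243841 -0.00017335714680672548 0.08353644356635839
```

```bash
python3 -m inch '[{"claw":0,"delta_pos":[0,0,0.016],"yaw":0},{"claw":0,"delta_pos":[0,0,0.016],"yaw":0},{"claw":0,"delta_pos":[0,0,0.012],"yaw":0},{"claw":0,"delta_pos":[0,0,0.004],"yaw":0},{"claw":0,"delta_pos":[0,0.006,0],"yaw":0},{"claw":0,"delta_pos":[0,0.007,0],"yaw":0},{"claw":0,"delta_pos":[0,0.006,0],"yaw":0},{"claw":0,"delta_pos":[0,0.001,0],"yaw":0}]'
python3 -m inch '[{"claw":0,"delta_pos":[0,0,-0.004],"yaw":0},{"claw":0,"delta_pos":[0,0,-0.004],"yaw":0},{"claw":0,"delta_pos":[0,0,-0.004],"yaw":0},{"claw":0,"delta_pos":[0,0,-0.004],"yaw":0},{"claw":0,"delta_pos":[0,0,-0.005],"yaw":0},{"claw":0,"delta_pos":[0,0,-0.005],"yaw":0},{"claw":0,"delta_pos":[0,0,-0.004],"yaw":0},{"claw":0,"delta_pos":[0,0,0],"yaw":0}]'
python3 - <<'E'
from h import *
s=env.observe();print(s['time_s'],s['eef_pos'],s['ee_rot'])
a=snap('wrist');c=snap('side')
for n,p in(('w5',a),('s5',c)):np.savez('pics/%s.npz'%n,pixels=p['pixels'],z_map=p['z_map'],mtx=p['mtx'],T=p['T'])
A=cv2.resize(a['pixels'][110:230,180:300],(400,400),interpolation=cv2.INTER_CUBIC)
B=cv2.resize(c['pixels'][170:260,210:300],(400,400),interpolation=cv2.INTER_CUBIC)
cv2.imwrite('pics/w5.png',np.hstack([A,B])[:,:,::-1])
E
```

```text
time_s: 13.5
eef_pos: [0.5471, -0.0662, 0.1705]
ee_rot: [0.104, 0.995, 0.0, 0.0]
ft_force: [0.4, 0.3, -1.7]
gripper_width: 0.256
time_s: 14.5
eef_pos: [0.547, -0.0671, 0.2006]
ee_rot: [0.105, 0.995, 0.0, 0.0]
ft_force: [0.2, 0.5, -2.2]
gripper_width: 0.256
14.5 [ 0.54696013 -0.06707093  0.20055441] [1.04684321e-01 9.94505459e-01 3.93474448e-05 2.87904364e-04]
```

View pics/w5.png

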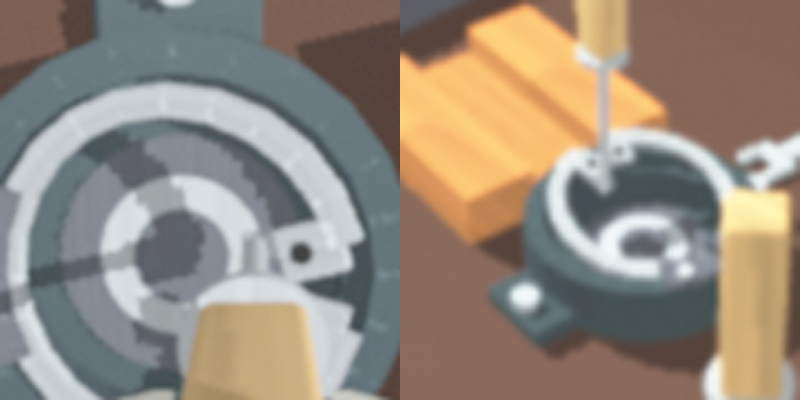

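```bash
python3 -m inch '[{"claw":0,"delta_pos":[0,0.004,0],"yaw":0},{"claw":0,"delta_pos":[0,0.007,0],"yaw":0},{"claw":0,"delta_pos":[0,0.009,0],"yaw":0},{"claw":0,"delta_pos":[0,0.010,0],"yaw":0},{"claw":0,"delta_pos":[0,0.010,0],"yaw":0},{"claw":0,"delta_pos":[0,0.010,0],"yaw":0},{"claw":0,"delta_pos":[0,0.009,0],"yaw":0},{"claw":0,"delta_pos":[0,0.007,0],"yaw":0}]'
python3 - <<'E'
from h import *
s=env.observe();print(s['time_s'],s['eef_pos'],s['ee_rot'])
a=snap('wrist');c=snap('side')
for n,p in(('w6',a),('s6',c)):np.savez('pics/%s.npz'%n,pixels=p['pixels'],z_map=p['z_map'],mtx=p['mtx'],T=p['T'])
A=cv2.resize(a['pixels'][90:240,150:300],(400,400),interpolation=cv2.INTER_CUBIC)
B=cv2.resize(c['pixels'][160:260,200:300],(400,400),interpolation=cv2.INTER_CUBIC)
cv2.imwrite('pics/w6.png',np.hstack([A,B])[:,:,::-1])
E
```

```text
time_s: 15.6
eef_pos: [0.5607, -0.0018, 0.2002]
ee_rot: [0.105, 0.995, 0.0, -0.0]
ft_force: [-0.6, 0.6, -2.3]
gripper_width: 0.252
15.6 [ 0.5606529  -0.00179786  0.2002179 ] [ 1.04547937e-01  9.94519848e-01  3.19698569e-05 -1.08445743e-05]
```

View pics/w6.png

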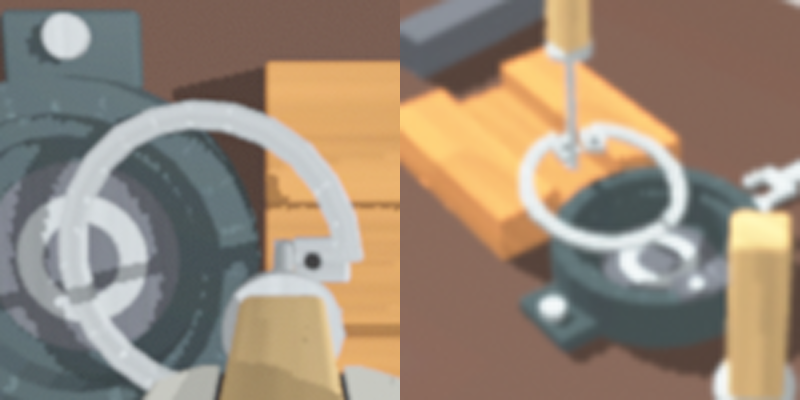

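```bash
python3 -m inch '[{"claw":0,"delta_pos":[0,0.003,0.004],"yaw":0},{"claw":0,"delta_pos":[0,0.003,0.005],"yaw":0},{"claw":0,"delta_pos":[0,0.003,0.005],"yaw":0},{"claw":0,"delta_pos":[0,0.003,0.004],"yaw":0},{"claw":0,"delta_pos":[-0.002,0.006,0],"yaw":0},{"claw":0,"delta_pos":[-0.002,0.008,0],"yaw":0},{"claw":0,"delta_pos":[-0.002,0.008,0],"yaw":0},{"claw":0,"delta_pos":[-0.002,0.008,0],"yaw":0}]'
python3 -m inch '[{"claw":0,"delta_pos":[-0.001,0.008,0],"yaw":0},{"claw":0,"delta_pos":[0,0.008,0],"yaw":0},{"claw":0,"delta_pos":[0,0.008,0],"yaw":0},{"claw":0,"delta_pos":[0,0.008,0],"yaw":0},{"claw":0,"delta_pos":[0,0.008,0],"yaw":0},{"claw":0,"delta_pos":[0,0.008,0],"yaw":0},{"claw":0,"delta_pos":[0,0.007,0],"yaw":0},{"claw":0,"delta_pos":[0,0.004,0],"yaw":0}]'
python3 - <<'E'
from h import *
s=env.observe();print(s['time_s'],s['eef_pos'],s['ee_rot'])
a=snap('wrist');c=snap('side')
for n,p in(('w7',a),('s7',c)):np.savez('pics/%s.npz'%n,pixels=p['pixels'],z_map=p['z_map'],mtx=p['mtx'],T=p['T'])
A=cv2.resize(a['pixels'][90:240,150:300],(400,400),interpolation=cv2.INTER_CUBIC)
B=cv2.resize(c['pixels'][150:250,190:290],(400,400),interpolation=cv2.INTER_CUBIC)
cv2.imwrite('pics/w7.png',np.hstack([A,B])[:,:,::-1])
E
```

```text
time_s: 16.7
eef_pos: [0.5775, 0.0376, 0.1823]
ee_rot: [0.105, 0.995, 0.0, 0.0]
ft_force: [0.2, -0.7, -1.2]
gripper_width: 0.257
time_s: 17.7
eef_pos: [0.5905, 0.0949, 0.1823]
ee_rot: [0.105, 0.995, -0.0, 0.0]
ft_force: [-1.1, -0.7, -0.1]
gripper_width: 0.256
17.7 [0.59049175 0.09485199 0.18225756] [ 1.04535280e-01  9.94521178e-01 -1.99190467e-05  4.17723160e-05]
```

View pics/w7.png

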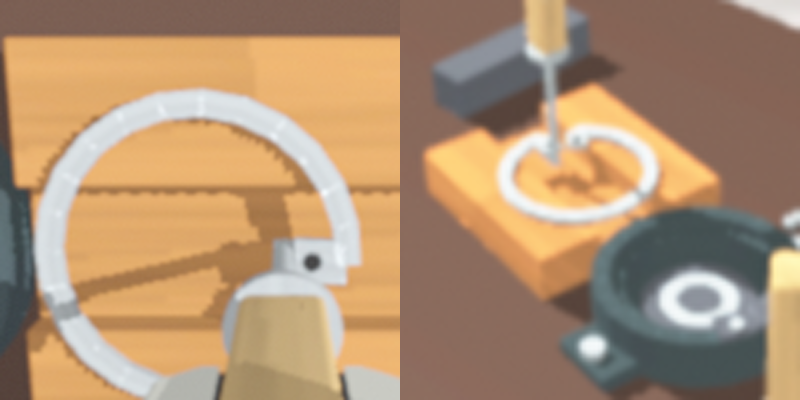

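```bash
cat > fit.py <<'E'
from h import *
from scipy.optimize import least_squares
h=np.array([.2065,.9785]);xh=np.array([.9785,-.2065]);C=np.array([.5544,-.0965])
def fit(p,g=None):
    z=p['z_map'];v,u=np.mgrid[0:384,0:512];K=p['mtx']
    d=np.stack([(u-K[0,2])/K[0,0],-(v-K[1,2])/K[1,1],-np.ones(u.shape)],-1)
    W=(d*z[...,None])@p['T'][:3,:3].T+p['T'][:3,3]
    rgb=p['pixels'].astype(int);grey=(rgb.max(2)-rgb.min(2)<40)&(rgb.min(2)>110)
    m=(z>0)&grey&(W[...,2]>.043)&(W[...,2]<.052)
    q=W[m];q2=(q[:,:2]-C);L=np.stack([q2@xh,q2@h],1)
    ok=(abs(L[:,0])<.085)&(L[:,1]>.08)&(L[:,1]<.27);L=L[ok];Z=q[ok,2]
    g=np.array([0,.15]) if g is None else g
    r=least_squares(lambda c:np.hypot(*(L-c).T)-.060,g,loss='soft_l1',f_scale=.004)
    e=np.hypot(*(L-r.x).T);s=(e>.05)&(e<.07)
    A=np.c_[L[s],np.ones(s.sum())];pl=np.linalg.lstsq(A,Z[s],rcond=None)[0]
    print('n',len(L),'centre lat,along mm',r.x*1e3,'rms',np.std(e[s])*1e3,'z',Z[s].mean(),'tilt',pl[:2])
    return r.x
E
python3 - <<'E'
from fit import *
for n in('w7','s7'):
  d=np.load('pics/%s.npz'%n);fit({k:d[k] for k in d})
E
```

```text
n 2731 centre lat,along mm [ -2.96456963 159.99657039] rms 3.3015226178981614 z 0.0478799829366493 tilt [-0.00200855  0.00235655]
n 199 centre lat,along mm [ -7.46889985 158.27158066] rms 3.760285102985943 z 0.044598962895769464 tilt [-5.55805223e-05 -2.72502959e-03]
```

```bash
python3 -m inch '[{"claw":0,"delta_pos":[-0.001,0.005,0],"yaw":0},{"claw":0,"delta_pos":[-0.001,0.006,0],"yaw":0},{"claw":0,"delta_pos":[-0.001,0.005,0],"yaw":0},{"claw":0,"delta_pos":[0,0.002,0],"yaw":0},{"claw":0,"delta_pos":[0,0,0],"yaw":0},{"claw":0,"delta_pos":[0,-0.002,0.004],"yaw":0},{"claw":0,"delta_pos":[0,-0.005,0.002],"yaw":0},{"claw":0,"delta_pos":[0,-0.007,0],"yaw":0}]'
python3 - <<'E'
from fit import *
s=env.observe();print(s['time_s'],s['eef_pos'])
fit(snap('wrist'))
E
```

```text
time_s: 18.8
eef_pos: [0.5939, 0.0972, 0.176]
ee_rot: [0.105, 0.994, -0.0, -0.0]
ft_force: [0.5, -0.5, -0.6]
gripper_width: 0.25
18.8 [0.59389521 0.09715269 0.17596266]
n 2962 centre lat,along mm [ -0.86826554 177.78167527] rms 3.392074805458839 z 0.04787111675738032 tilt [-0.00273549  0.00131939]
```

```bash
python3 -m inch '[{"claw":0,"delta_pos":[0,-0.007,0],"yaw":0},{"claw":0,"delta_pos":[0,-0.007,0],"yaw":0},{"claw":0,"delta_pos":[0,0,0],"yaw":0},{"claw":0,"delta_pos":[0,0,-0.015],"yaw":0},{"claw":0,"delta_pos":[0,0,-0.025],"yaw":0},{"claw":0,"delta_pos":[0,0,-0.03],"yaw":0},{"claw":0,"delta_pos":[0,0,-0.03],"yaw":0},{"claw":0,"delta_pos":[0,0,-0.03],"yaw":0}]'
python3 -m inch '[{"claw":0,"delta_pos":[0,-0.02,-0.01],"yaw":-1.6},{"claw":0,"delta_pos":[0,-0.04,0],"yaw":0},{"claw":0,"delta_pos":[0,-0.05,0],"yaw":0},{"claw":0,"delta_pos":[0,-0.05,0],"yaw":0},{"claw":0,"delta_pos":[0,-0.05,0],"yaw":0},{"claw":0,"delta_pos":[0,-0.05,0],"yaw":0},{"claw":0,"delta_pos":[0,-0.05,0],"yaw":0},{"claw":0,"delta_pos":[0,-0.04,0],"yaw":0}]'
python3 - <<'E'
from fit import *
np.set_printoptions(precision=4,suppress=True)
s=env.observe();print(s['time_s'],s['eef_pos'],s['ee_rot'])
a=snap('wrist');fit(a);fit(snap('side'))
y=T_of(s)[:2,1];x=T_of(s)[:2,0];d=np.array([.4901,-.3894])-s['eef_pos'][:2];print('go',d@x,d@y)
z=a['z_map'];f=s['eef_pos'][2]-.148
v,u=np.mgrid[0:384,0:512]
# foot top pixels
m=[at_d(a,(U,V)) for V in range(160,215) for U in range(240,300) if z[V,U]>0]
m=np.array([q for q in m if abs(q[2]-f-.005)<.004]);Tinv=np.linalg.inv(T_of(s));q=(np.c_[m,np.ones(len(m))]@Tinv.T)[:,:3];print(len(q),q.min(0),q.max(0),np.median(q,0))
E
```

```text
time_s: 19.85
eef_pos: [0.5912, 0.0842, 0.3084]
ee_rot: [0.105, 0.995, 0.0, 0.0]
ft_force: [0.5, -0.4, -1.0]
gripper_width: 0.254
time_s: 20.85
eef_pos: [0.5269, -0.2621, 0.3175]
ee_rot: [0.091, 0.996, -0.0, 0.001]
ft_force: [0.2, 0.5, -1.9]
gripper_width: 0.255
20.85 [ 0.5269 -0.2621  0.3175] [ 0.0912  0.9958 -0.0002  0.0006]
n 1532 centre lat,along mm [ -0.412  175.9021] rms 3.445375209988471 z 0.04764830289552616 tilt [-0.0013  0.0026]
n 204 centre lat,along mm [ -5.7372 175.7806] rms 4.16010746326075 z 0.04465520537732233 tilt [-0.0004 -0.0053]
go 0.013052373933513498 -0.13188104905721348
130 [-0.0052 -0.0029  0.1392] [0.0028 0.0224 0.147 ] [-0.0007  0.0125  0.1422]
```

```bash
python3 -m inch '[{"claw":0,"delta_pos":[0.002,-0.022,0],"yaw":0},{"claw":0,"delta_pos":[0.003,-0.03,0],"yaw":0},{"claw":0,"delta_pos":[0.003,-0.03,0],"yaw":0},{"claw":0,"delta_pos":[0.003,-0.03,0],"yaw":0},{"claw":0,"delta_pos":[0.002,-0.015,0],"yaw":0},{"claw":0,"delta_pos":[0,-0.005,0],"yaw":0},{"claw":0,"delta_pos":[0,0,0],"yaw":0},{"claw":0,"delta_pos":[0,0,0],"yaw":0}]'
python3 - <<'E'
from h import *
s=env.observe();T=T_of(s);d=np.array([.4901,-.3894])-s['eef_pos'][:2];print(s['eef_pos'],'go',d@T[:2,0],d@T[:2,1])
E
```

```text
time_s: 21.95
eef_pos: [0.4914, -0.3864, 0.3162]
ee_rot: [0.09, 0.996, 0.0, 0.0]
ft_force: [0.0, 0.1, -0.5]
gripper_width: 0.255
[ 0.49135571 -0.38639394  0.31622093] go 0.0006961414417731742 -0.0031825474505309073
```

```bash
python3 -m inch '[{"claw":0,"delta_pos":[0.001,-0.003,0],"yaw":0},{"claw":0,"delta_pos":[0,0,0.02],"yaw":0},{"claw":0,"delta_pos":[0,0,0.03],"yaw":0},{"claw":0,"delta_pos":[0,0,0.03],"yaw":0},{"claw":0,"delta_pos":[0,0,0.03],"yaw":0},{"claw":0,"delta_pos":[0,0,0.025],"yaw":0},{"claw":0,"delta_pos":[0,0,0.012],"yaw":0},{"claw":0,"delta_pos":[0,0,0],"yaw":0}]'
python3 -m inch '[{"claw":0,"delta_pos":[0,0,0.003],"yaw":0},{"claw":0,"delta_pos":[0,0,0.002],"yaw":0},{"claw":0,"delta_pos":[0,0,0],"yaw":0},{"claw":0,"delta_pos":[0,0,0],"yaw":0},{"claw":0,"delta_pos":[0,0,0],"yaw":0},{"claw":0,"delta_pos":[0,0,0],"yaw":0},{"claw":0,"delta_pos":[0,0,0],"yaw":0},{"claw":0,"delta_pos":[0,0,0],"yaw":0}]'
python3 - <<'E'
from h import *
s=env.observe();print(s['time_s'],s['eef_pos'],s['ft_force'])
c=snap('side');save(c,'s8',(290,180,410,320),4)
E
```

```text
time_s: 22.95
eef_pos: [0.4891, -0.3902, 0.1689]
ee_rot: [0.091, 0.996, 0.0, -0.0]
ft_force: [-0.0, 0.7, -0.6]
gripper_width: 0.254
time_s: 23.95
eef_pos: [0.4892, -0.3904, 0.1643]
ee_rot: [0.091, 0.996, -0.0, 0.0]
ft_force: [-0.5, -0.5, -1.3]
gripper_width: 0.257
23.95 [ 0.48920015 -0.3903862   0.16425139] [-0.48945498 -0.4634146  -1.34917422]
```

View pics/s8.png

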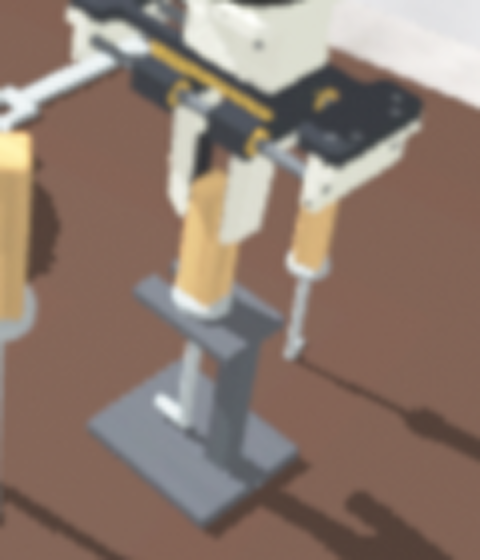

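```bash
python3 -m inch '[{"claw":0,"delta_pos":[0,0,0.001],"yaw":0},{"claw":0,"delta_pos":[0,0,0],"yaw":0},{"claw":0.32,"delta_pos":[0,0,0],"yaw":0},{"claw":0.4,"delta_pos":[0,0,0],"yaw":0},{"claw":0.6,"delta_pos":[0,0,0],"yaw":0},{"claw":0.8,"delta_pos":[0,0,0],"yaw":0},{"claw":0.9,"delta_pos":[0,0,0],"yaw":0},{"claw":0.9,"delta_pos":[0,0,0],"yaw":0}]'
python3 -m inch '[{"claw":0.9,"delta_pos":[0,0,-0.01],"yaw":0},{"claw":0.9,"delta_pos":[0,0,-0.02],"yaw":0},{"claw":0.9,"delta_pos":[0,0,-0.03],"yaw":0},{"claw":0.9,"delta_pos":[0,0,-0.03],"yaw":0},{"claw":0.9,"delta_pos":[0,0,-0.03],"yaw":0},{"claw":0.9,"delta_pos":[0,0,-0.03],"yaw":0},{"claw":0.9,"delta_pos":[0,0,0],"yaw":0},{"claw":0.9,"delta_pos":[0,0,0],"yaw":0}]'
python3 - <<'E'
from fit import *
s=env.observe();print(s['time_s'],s['eef_pos'],s['ft_force'])
c=snap('side');a=snap('wrist');b=snap('top');fit(b);fit(c);
for p in(a,c):
  for r in place_of('pick_grip',p)[:3]:print(r['conf'],at_z(p,r['location'],.173))
cv2.imwrite('pics/f.png',cv2.resize(np.hstack([c['pixels'][150:330,180:400],a['pixels'][100:280,180:400]]),(800,327),interpolation=cv2.INTER_CUBIC)[:,:,::-1])
E
```

```text
time_s: 25.0
eef_pos: [0.4892, -0.3904, 0.1632]
ee_rot: [0.091, 0.996, 0.0, 0.0]
ft_force: [-0.5, -0.5, 0.5]
gripper_width: 0.777
time_s: 26.0
eef_pos: [0.489, -0.3901, 0.3131]
ee_rot: [0.091, 0.996, 0.0, -0.0]
ft_force: [-0.0, 0.4, 0.0]
gripper_width: 0.905
26.0 [ 0.48898048 -0.39006294  0.31308945] [-0.02820841  0.39474952  0.01122963]
n 334 centre lat,along mm [ -1.18671857 175.54142233] rms 3.64716151018562 z 0.04730715832193428 tilt [-0.00167775 -0.0015262 ]
n 195 centre lat,along mm [ -5.6309208 175.9360548] rms 3.987134262888534 z 0.04472572309944729 tilt [-0.00203876 -0.00080632]
0.66 [ 0.57418083 -0.40199632  0.173     ]
0.65 [ 0.48842148 -0.39114231  0.173     ]
0.59 [ 0.37549786 -0.30991014  0.173     ]
0.87 [ 0.48840856 -0.39054646  0.173     ]
0.82 [ 0.55267171 -0.41820242  0.173     ]
0.77 [ 0.41311156 -0.29521188  0.173     ]
```

View pics/f.png

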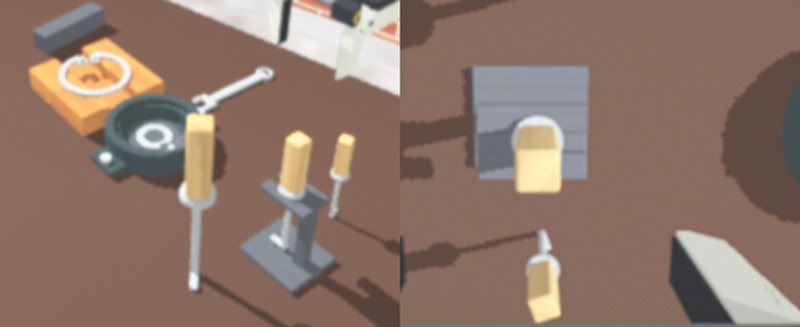

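The final pictures show the ring flat on the board, the pick upright in its fork and the other things apparently undisturbed.

```bash
python3 -c "from rig import env; print(env.hand_in())"
```

```text
the job is handed in; nothing more can be done
None
```

The ring is lying flat on the middle of the grooved board, clear of the housing, and the pick is back upright in its fork with the gripper off it. I handed the job in at about 26 s on the robot's clock; no verdict was given.

**What I did:** I took the middle-sized pick from the stand, put its foot under the ring's left ear and lifted that end to about 57 mm, above the 43 mm rim. I then drew the ring out with the pick's shank onto the board. To finish, I sank the foot into the channel, backed it out from under the ring, and hung the pick back up. Only the pick touched the ring.

**Last checks:**
- **Ring position:** the last top-camera fit puts its centre about 1 mm sideways and 2.5 mm short of the board's middle. Its top is level at about 47 mm, as expected for a 6 mm ring on a 41 mm board.
- **Disagreement:** the side camera gave 5.6 mm sideways instead of about 1 mm. It sees the ring from an angle and with fewer points, so I trusted the top and wrist cameras.
- **Pick:** its handle was found within about 3 mm of where I first grasped it.
- **Forces:** the wrist readings at the end of each move stayed below about 3 N.
- **Not checked closely:** that the ring's back was still under the keeper during the lift shows only in one picture taken then. The other things looked undisturbed in what the last picture shows, but I did not measure them; the gauge was outside its frame.

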